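# Bottles back on their own spill trays

### The arm

A 7-joint arm with a two-finger parallel gripper is mounted at the origin on a cart in front of the work surface, level with it; the furniture and walls round the work are solid. World frame = base frame: x ahead of the robot, y to its left, z up, the work surface at z = 0. Lengths are in m, angles in rad, forces in N, time in s.
With the tool pointing down it reaches from about 0.35 to 0.9 m from the base axis. Payload 8.1 kg.
Tool frame: the origin (TCP) lies at the very end of the fingers, on their centre line; the grasp point (between the pads) lies arm.hold_point_z behind it (arm.hold_point_z is the distance from the TCP to the grasp point, in m); z points along the fingers, y is the line along which they close (so a half turn about z gives the same grasp; the last joint's range is limited). The gripper opens to 92 mm and grips with 3 to 60 N. Pads are 19 mm wide; open, the fingers measure 130 mm over their backs; the gripper's body (75 mm by 190 mm) begins 47 mm behind the grasp point.
Start: joints at [-1.27, 0.434, 0.025, 1.573, -0.012, 1.134, -0.075], TCP at [0.246, 0.575, 0.205] pointing down, gripper open.
Joint ranges: [-2.62, 2.62], [-0.44, 2.09], [-1.27, 1.32], [0.08, 2.57], [-1.32, 4.46], [0.12, 2], [-2.74, 2.74]. Speed limits (rad/s): [2.22, 2.22, 3.01, 3.01, 3.14, 3.14, 3.14].

### API

Orientations are given as a rotation vector (axis times angle).
In Python, from cell import arm, vision, job, cut_out gives the robot as it stands. The module is installed in compiled form; this text tells all that it offers.
- The arm moves only by the tool play_rows, never from a script. Its argument "increments" is text: rows parted by semicolons, each of 5 numbers parted by spaces: the shift along the tool's x, y, z in cm, then the turn about the tool's z in degrees, then the opening, from -1 (shut) to 1 (fully open), so that 0 is half open. A call has 1 to 5 rows; each row shifts and turns the commanded pose from where the row before left it, along the tool's axes as they then stand; what a row does not reach is not made up. A row lasts 1/12 s, in which the tool goes at most 41.7 mm and 7.16 degrees, less where a joint would pass 70% of its speed; a pose out of reach is approached as far as the arm can. A call is refused whole if a number of a shift passes 4.17 or a number of a turn 7.16, either way. A call with a gripper value outside its range is refused whole. The fingers move at their own pace and stop on an object; "grip_force" is the grip in N (left out, the last holds). Time passes only in rows, so rows that do not move let the fingers close. It gives the time, the measured TCP pose, the force, the opening and the grip force at its end, in the units of the state.
- arm.observe(): the state, without advancing time (a new reading comes with each control period).
- vision.get_image(name): name is "scene" or "top" or "wrist"; returns a dict with "frame" (420x560x3 uint8, red, green, blue), "z_map" (420x560 float32, m along the optical axis (not along the pixel's ray), 0 where there is no reading), "mtx" (3x3 intrinsics, pixels), "cam_to_world" (4x4, takes a point from camera to world coordinates). Camera axes: x right, y up, looking along -z (the intrinsics and any distortion apply to the point x, -y, -z); pixel columns grow to the right and rows downward; lengths in m; the calibration is good to about 2 mm. A picture is of the moment at which its call begins.
- job.sign_off(): hands the job in; it is judged then, once.
Trained networks look in a picture, given as the dict that the camera call returned (one of the last four; its "shot" number tells which), for a name from the list of things; names that differ only in an ending like _2 or _b are one class to them, and where a whole thing is asked for, a point or a joint stands for the part that bears it (a point fixed in the world has none). Each returns a list of dicts, best first, with "confidence" (0 to 1); they miss things now and then, are a little off and sometimes report something else, mostly with a low value. They report only what shows in the picture. A call takes as long as a camera call. They do not tell look-alikes from the thing itself.
- cut_out(query, picture): "mask" (420x560 bool, what is visible of it) and "point" ([row, column] in pixels, amid what is visible of it).
The state is a dict: "clock": time; "joints": joint angles; "dq": joint speeds; "joint_efforts": joint torques, N m; "position": TCP position; "ee_rot": TCP orientation; "force": force on the tool from outside, world axes, zero at the start; "ft_torque": the same for the moment, N m; "width": opening from 0.0 (shut) to 1.0 (fully open); "gripper_force": force on a finger pad.
Only numpy, scipy, OpenCV 4.12 (cv2) and the standard library are available. Lean on these libraries where they do the work, as an engineer would, in place of code of your own. Each camera call takes 0.05 s, during which the arm holds its last target. There are 200 camera calls.

### The job

The three bottles standing on the metal spill trays have been mixed up: put the tall slim bottle on the hexagonal tray, the wide white bottle on the square tray and the small brown bottle on the round tray, each standing upright in the middle of its tray and let go. Every tray is taken at the start, so use a free spot such as the empty cork mat on the way. Do not tip any bottle over, and leave the small beaker, the timer and the calculator where they are.

Things in the scene. Friction and masses are not known exactly. Their poses are not given: they have to be found in the camera images.
- tall_bottle_mid (a point): The tall slim bottle: round, translucent cream-coloured body 47 mm in diameter up to 120 mm, then a black cap 32 mm in diameter; 155 mm tall in all; 0.14 to 0.28 kg. Origin: on its axis, half-way up, 77.5 mm above its foot; z is its axis, up. It starts standing upright on the square tray.
- wide_bottle_mid (a point): The wide white bottle with a wide white ribbed cap: round, body 58 mm in diameter up to 70 mm, cap 48 mm in diameter; 97 mm tall in all; 0.1 to 0.2 kg. Origin: on its axis, half-way up, 48.5 mm above its foot; z is its axis, up. It starts standing upright on the round tray.
- small_bottle_mid (a point): The small brown bottle with a black cap: round, body 42 mm in diameter up to 68 mm, cap 28 mm in diameter; 90 mm tall in all; 0.09 to 0.18 kg. Origin: on its axis, half-way up, 45 mm above its foot; z is its axis, up. It starts standing upright on the hexagonal tray.
- tray_hex: The hexagonal bare-metal spill tray, 86 mm across (flat to flat for straight sides), with a flat floor 3 mm above the worktop and a rim 4 mm wide whose top is 9 mm above the worktop; fixed to the worktop. Origin: centre of its underside, on the worktop; z up.
- tray_square: The square bare-metal spill tray, 86 mm across (flat to flat for straight sides), with a flat floor 3 mm above the worktop and a rim 4 mm wide whose top is 9 mm above the worktop; fixed to the worktop. Origin: centre of its underside, on the worktop; z up.
- tray_round: The round bare-metal spill tray, 86 mm across (flat to flat for straight sides), with a flat floor 3 mm above the worktop and a rim 4 mm wide whose top is 9 mm above the worktop; fixed to the worktop. Origin: centre of its underside, on the worktop; z up.
- cork_mat: Square flat cork mat, 90 x 90 mm, 4 mm thick, fixed to the worktop, empty: a free spot. Origin: centre of its underside, on the worktop. The three trays and this mat lie on the worktop in any order, at least 110 mm apart from centre to centre.
- beaker: Bystander: small squat beaker with orange-cream contents, 66 mm in diameter, 67 mm tall, standing loose behind the trays. Origin: centre of its underside.
- timer: Bystander: small white timer, 62 x 62 mm, 18 mm high, lying loose near the front edge of the worktop. Origin: centre of its underside.
- calculator: Bystander: dark pocket calculator, 130 x 75 mm, 14 mm high, lying loose at the right of the worktop. Origin: centre of its underside.
Not all that is in view belongs to the job. What is shaped like the part that bears tall_bottle_mid but red is not meant.

How it is judged:
By the outcome, as a careful person would: the job done as asked, in the order asked, and still so for the second after the job is handed in, with the robot touching nothing.
It also fails if it takes over 88 s, if anything falls off the work surface, if the arm or the gripper's body presses on something with over 40 N, if the wrist force passes 120 N, or if a joint passes its speed limit or range.

## Working session

There is one attempt and no reset: what is moved stays moved. The work goes in short steps, Python scripts to look and compute and a tool call to move; the robot and the scene stay as the last step left them, time stands still between calls to the robot, and variables do not carry over. Pictures are saved under pics/ and viewed, at most 14 in all, crops included, and the job is handed in when it is done.

Besides the shell and the picture viewer there is one more tool, called after "Call:" in YAML: its name, and indented under it one key for each argument. play_rows: Moves the arm, as the interface text tells. Its arguments: {"type":"object","properties":{"increments":{"type":"string"},"grip_force":{"type":"number"}},"required":["increments"]}

```bash
mkdir -p pics
cat > h.py <<'E'
import numpy as np, cv2
from cell import arm, vision, job, cut_out
def world(p, mask=None):
    z=p["z_map"]; K=p["mtx"]; T=p["cam_to_world"]
    v,u=np.nonzero((z>0)&(mask if mask is not None else True))
    d=z[v,u]; X=np.c_[(u-K[0,2])/K[0,0]*d,-(v-K[1,2])/K[1,1]*d,-d]
    return X@T[:3,:3].T+T[:3,3]
def save(p,n): cv2.imwrite("pics/"+n,p["frame"][:,:,::-1])
E
python3 - <<'E'
from h import *
np.set_printoptions(precision=4,suppress=True)
o=arm.observe(); print(o, arm.hold_point_z)
for c in ["top","scene"]:
    p=vision.get_image(c); save(p,c+"0.png"); print(c,p["mtx"].tolist(),p["cam_to_world"])
    for n in ["tall_bottle_mid","wide_bottle_mid","small_bottle_mid","tray_hex","tray_square","tray_round","cork_mat","beaker","timer","calculator"]:
        for r in cut_out(n,p)[:3]:
            w=world(p,r["mask"])
            if len(w)==0: print(n,"nodepth");continue
            top=w[w[:,2]>np.percentile(w[:,2],95)-.008]
            print(n,round(r["confidence"],2),r["point"],"n",len(w),"med",np.median(w,0),"min",np.percentile(w,2,axis=0),"max",np.percentile(w,98,axis=0),"topmed",np.median(top,0))
E
```

```text
{'clock': 0.0, 'joints': array([-1.2696,  0.4353,  0.0249,  1.5741, -0.0116,  1.134 , -0.0751]), 'dq': array([ 0.0021, -0.    , -0.0015, -0.0005,  0.0011, -0.001 ,  0.0009]), 'joint_efforts': array([ -0.0001, -66.786 ,   0.9849, -31.4459,  -0.0605,   0.0425,
         0.0001]), 'position': array([0.2454, 0.5742, 0.2039]), 'ee_rot': array([-0.63  , -3.0776,  0.0025]), 'force': array([ 0.0856, -0.2833, -0.1202]), 'ft_torque': array([-0.0096, -0.0071, -0.0069]), 'gripper_force': 0.0, 'width': 1.0011471178383742} 0.0188
top [[452.9887601469668, 0.0, 271.54704511167466], [0.0, 452.9887601469668, 209.93180563429584], [0.0, 0.0, 1.0]] [[ 0.0068  0.9897 -0.143   0.3564]
 [-1.      0.0066 -0.0023  0.2087]
 [-0.0013  0.1431  0.9897  1.4129]
 [ 0.      0.      0.      1.    ]]
tall_bottle_mid 0.9 [241.8, 109.3] n 400 med [0.4484 0.6767 0.1101] min [0.4294 0.6676 0.0089] max [0.4707 0.7014 0.1594] topmed [0.4532 0.6887 0.1554]
tall_bottle_mid 0.51 [228.6, 209.1] n 300 med [0.4763 0.3955 0.1178] min [0.4577 0.3792 0.0017] max [0.5104 0.4419 0.1624] topmed [0.4799 0.4023 0.159 ]
wide_bottle_mid 0.7
[... 2129 characters left out ...]
 0.0042] min [0.4552 0.1953 0.0005] max [0.5353 0.2659 0.0092] topmed [0.503  0.2234 0.0043]
cork_mat 0.24 [250.8, 401.4] n 555 med [ 0.5864 -0.292   0.012 ] min [ 0.5257 -0.3368  0.0037] max [ 0.654  -0.2472  0.017 ] topmed [ 0.5878 -0.2907  0.0122]
beaker 0.62 [205.3, 302.5] n 275 med [0.6579 0.1231 0.0455] min [ 0.6316  0.0943 -0.0001] max [0.7107 0.155  0.0691] topmed [0.6765 0.1182 0.0644]
timer 0.71 [243.2, 268.0] n 199 med [0.412  0.1437 0.0155] min [0.3839 0.1128 0.0057] max [0.4467 0.1758 0.0202] topmed [0.4149 0.1455 0.016 ]
calculator 0.73 [250.4, 401.0] n 519 med [ 0.5837 -0.2891  0.012 ] min [ 0.5259 -0.3308  0.006 ] max [ 0.6487 -0.246   0.0172] topmed [ 0.5848 -0.2892  0.0123]
```

View pics/top0.png

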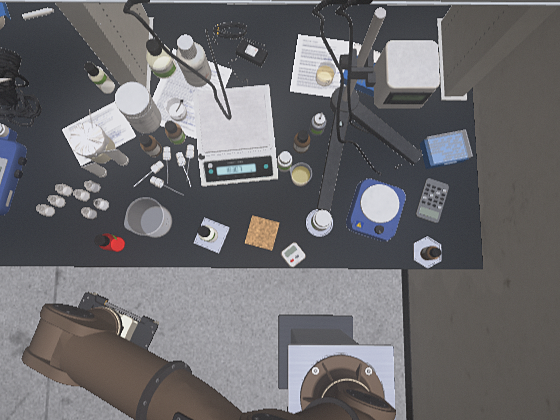

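View pics/scene0.png

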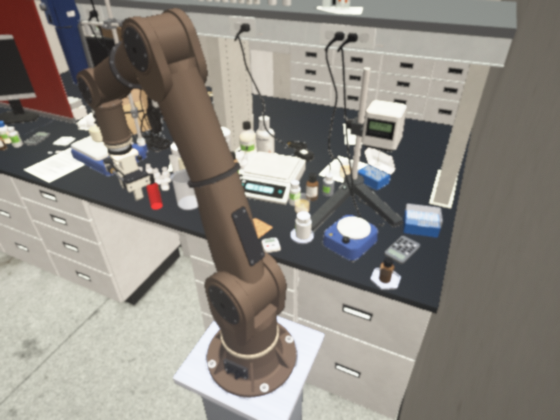

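The top view shows the tall bottle at (208,232) on the square tray, the empty cork at (262,233), the wide bottle at (320,220) on the round tray and the brown one at (430,253) on the hex tray. The red bottle at (112,242) is the decoy.

```bash
cat >> h.py <<'E'
from scipy.spatial.transform import Rotation as Ro
def go(x,y,z):
    o=arm.observe(); R=Ro.from_rotvec(o["ee_rot"]).as_matrix()
    print("clock",round(o["clock"],2),"pos",o["position"].round(4),"d(tool,cm)",(100*R.T@(np.array([x,y,z])-o["position"])).round(2),"tilt",R[:,2].round(3),"w",round(o["width"],3))
E
python3 - <<'E'
from h import *
np.set_printoptions(precision=3,suppress=True,linewidth=200)
p=vision.get_image("top"); w=world(p)
w=w[(w[:,0]>.3)&(w[:,0]<.75)&(w[:,1]>-.45)&(w[:,1]<.7)]
gx=np.arange(.3,.75,.05); gy=np.arange(-.45,.7,.05)
print("max height cm; rows y, cols x",gx)
for y in gy[::-1]:
    print("%.2f"%y,[int(100*max([0,*w[(abs(w[:,0]-x-.025)<.025)&(abs(w[:,1]-y-.025)<.025)][:,2]])) for x in gx])
p=vision.get_image("wrist"); print(p["cam_to_world"],p["mtx"][0]); save(p,"wr0.png")
go(.42,.40,.28)
E
```

```text
max height cm; rows y, cols x [0.3  0.35 0.4  0.45 0.5  0.55 0.6  0.65 0.7 ]
0.65 [33, 0, 16, 15, 0, 1, 0, 0, 12]
0.60 [62, 0, 0, 14, 14, 14, 1, 1, 11]
0.55 [63, 0, 1, 14, 1, 14, 3, 3, 12]
0.50 [0, 0, 0, 14, 14, 14, 2, 1, 3]
0.45 [0, 0, 0, 1, 0, 0, 2, 2, 3]
0.40 [0, 1, 1, 16, 11, 0, 4, 6, 9]
0.35 [0, 0, 1, 16, 11, 1, 4, 6, 9]
0.30 [0, 0, 0, 1, 0, 1, 4, 6, 9]
0.25 [0, 0, 0, 1, 1, 0, 3, 6, 9]
0.20 [0, 0, 1, 1, 1, 0, 1, 6, 8]
0.15 [0, 1, 2, 2, 0, 0, 6, 10, 10]
0.10 [0, 2, 2, 1, 1, 1, 7, 7, 8]
0.05 [0, 0, 0, 7, 10, 7, 7, 7, 35]
-0.00 [0, 0, 0, 7, 10, 7, 4, 4, 35]
-0.05 [0, 0, 0, 6, 6, 6, 5, 17, 24]
-0.10 [0, 0, 0, 7, 7, 7, 7, 16, 0]
-0.15 [0, 0, 0, 7, 7, 7, 7, 5, 1]
-0.20 [0, 0, 0, 6, 6, 7, 7, 0, 4]
-0.25 [0, 1, 7, 1, 1, 1, 0, 1, 3]
-0.30 [0, 1, 9, 1, 1, 2, 2, 7, 8]
-0.35 [0, 0, 1, 1, 1, 2, 2, 1, 8]
-0.40 [0, 0, 0, 0, 0, 0, 0, 0, 8]
-0.45 [36, 36, 37, 38, 39, 39, 40, 41, 41]
[[ 0.392 -0.886 -0.248  0.179]
 [ 0.92   0.378  0.105  0.603]
 [ 0.001 -0.269  0.963  0.384]
 [ 0.     0.     0.     1.   ]] [336.217   0.    278.519]
clock 1.2 pos [0.246 0.575 0.205] d(tool,cm) [-22.9   -9.22  -7.53] tilt [ 0.  0. -1.] w 0.995
```

Call:
play_rows:
  increments: "-3.3 -0.3 -1.2 0 1;-3.3 -0.3 -1.2 0 1;-3.3 -0.3 -1.2 0 1;-3.3 -0.3 -1.2 0 1"

```text
clock: 1.53
position: [0.3633, 0.5111, 0.2534]
ee_rot: [0.629, 3.078, 0.0]
force: [1.1, 0.5, 0.0]
width: 0.999
gripper_force: 0.0
```

Call:
play_rows:
  increments: "-3.3 -0.3 -1.2 0 1;-3.3 -0.3 -1.2 0 1;-3.3 -0.3 -1.2 0 1;-3.3 -0.3 -1.2 0 1"

```text
clock: 1.87
position: [0.4802, 0.4479, 0.3015]
ee_rot: [0.63, 3.078, 0.001]
force: [0.7, 0.5, 0.1]
width: 1.002
gripper_force: 0.0
```

Call:
play_rows:
  increments: "0 0 0 6.7 1;0 0 0 6.7 1;0 0 0 6.7 1;0 0 0 6.7 1;0 0 0 6.7 1"

```text
clock: 2.28
position: [0.4789, 0.4489, 0.3007]
ee_rot: [-1.499, -2.761, 0.0]
force: [0.6, 0.7, 0.1]
width: 1.0
gripper_force: 0.0
```

Call:
play_rows:
  increments: "0 0 0 6.7 1;0 0 0 6.7 1;0 0 0 6.7 1;0 0 0 6.7 1;0 0 0 6.7 1"

```text
clock: 2.7
position: [0.4788, 0.449, 0.3008]
ee_rot: [-2.23, -2.212, 0.0]
force: [-0.0, -0.2, -0.6]
width: 0.999
gripper_force: 0.0
```

```bash
cat >> h.py <<'E'
def tray(p,n):
    for r in cut_out(n,p)[:2]:
        w=world(p,r["mask"]); w=w[(w[:,2]>-.004)&(w[:,2]<.016)]
        if len(w)<30: continue
        q=(w[:,:2]*1000).astype(np.float32)
        c,rad=cv2.minEnclosingCircle(q); m=cv2.minAreaRect(q)
        print(n,round(r["confidence"],2),"circ",np.round(c,1),round(rad,1),"rect",np.round(m[0],1),np.round(m[1],1),"ang",round(m[2]),"zmax",np.percentile(w[:,2],97).round(4),"zmed",np.median(w[:,2]).round(4))
def bottle(p,n):
    for r in cut_out(n,p)[:2]:
        w=world(p,r["mask"])
        if len(w)<30: continue
        zt=np.percentile(w[:,2],98); t=w[w[:,2]>zt-.006]
        c,rad=cv2.minEnclosingCircle((t[:,:2]*1000).astype(np.float32))
        print(n,round(r["confidence"],2),r["point"],"ztop",zt.round(4),"cap",np.round(c,1),round(rad,1),"med",np.median(t[:,:2],0).round(4),"n",len(t))
E
python3 - <<'E'
from h import *
p=vision.get_image("wrist"); save(p,"wr1.png")
tray(p,"tray_square");tray(p,"cork_mat");bottle(p,"tall_bottle_mid"); print(p["cam_to_world"].round(3))
go(.48,.40,.098)
E
```

```text
tray_square 0.95 circ [481.  400.9] 58.0 rect [481.7 399.4] [87.  88.4] ang 68 zmax 0.0089 zmed 0.0035
cork_mat 0.65 circ [488.9 243.8] 61.1 rect [489.2 241.5] [93.7 89.2] ang 76 zmax 0.0046 zmed 0.003
tall_bottle_mid 0.9 [221.6, 280.7] ztop 0.1586 cap [478.7 402.9] 15.5 med [0.4785 0.404 ] n 684
[[ 1.     0.007  0.002  0.48 ]
 [-0.007  0.963  0.269  0.521]
 [ 0.    -0.269  0.963  0.48 ]
 [ 0.     0.     0.     1.   ]]
clock 2.9 pos [0.4788 0.449  0.3007] d(tool,cm) [-4.9   0.11 20.27] tilt [ 0. -0. -1.] w 1.0
```

View pics/wr1.png

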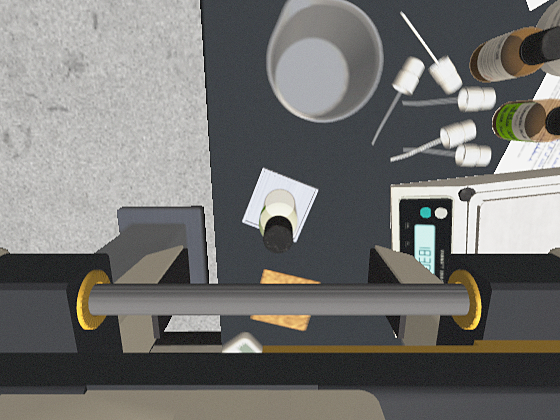

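The picture shows the tall bottle's black cap at (278,235) on the square tray (280,205), with the cork mat below it at (285,300). Everything agrees with the measurements, so I descend to the tall bottle.

Call:
play_rows:
  increments: "-2.3 0 2 0 1;-2.3 0 2 0 1;0 0 3.5 0 1;0 0 3.5 0 1;0 0 3.5 0 1"

```text
clock: 3.32
position: [0.4791, 0.4027, 0.1551]
ee_rot: [-2.22, -2.222, -0.003]
force: [0.1, 1.2, -0.4]
width: 0.998
gripper_force: 0.0
```

Call:
play_rows:
  increments: "0 0 3 0 1;0 0 2.0 0 1;0 0 0.6 0 1;0 0 0 0 1"

```text
clock: 3.65
position: [0.478, 0.4022, 0.0983]
ee_rot: [-2.221, -2.221, 0.005]
force: [0.1, -0.4, 1.0]
width: 1.002
gripper_force: 0.0
```

Call:
play_rows:
  increments: "0 0 0 0 0;0 0 0 0 0;0 0 0 0 -0.2;0 0 0 0 -0.2;0 0 0 0 -0.2"
  grip_force: 20

```text
clock: 4.07
position: [0.4792, 0.4033, 0.1007]
ee_rot: [-2.224, -2.219, -0.002]
force: [0.3, 0.2, 0.1]
width: 0.686
gripper_force: 0.0
```

Call:
play_rows:
  increments: "0 0 0 0 -0.2;0 0 0 0 -0.2;0 0 0 0 -0.2"

```text
clock: 4.32
position: [0.4788, 0.403, 0.0999]
ee_rot: [-2.224, -2.219, -0.0]
force: [0.0, -1.1, -0.4]
width: 0.468
gripper_force: 0.0
```

Call:
play_rows:
  increments: "0 0 0 0 -0.5;0 0 0 0 -0.5"

```text
clock: 4.48
position: [0.4788, 0.4029, 0.0997]
ee_rot: [2.224, 2.219, 0.0]
force: [0.8, -0.8, -0.6]
width: 0.342
gripper_force: 18.2
```

Run:
```python
from h import *
p=vision.get_image("wrist"); save(p,"wr2.png")
q=vision.get_image("top")
for r in cut_out("tall_bottle_mid",q)[:2]:
    w=world(q,r["mask"]);print(r["confidence"],np.median(w,0).round(3))
f=q["frame"][170:280,150:270]; f2=cv2.resize(f,None,fx=4,fy=4)
cv2.imwrite("pics/c2.png",np.hstack([cv2.resize(p["frame"],(400,440))[:,:,::-1],f2[:,:400,::-1]]))
```

```text
0.86 [0.449 0.677 0.109]
0.3 [0.496 0.369 0.005]
```

View pics/c2.png

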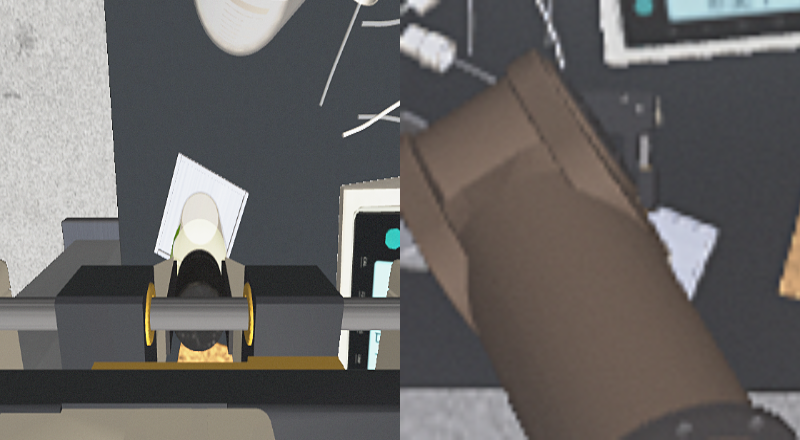

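The pads hold the tall bottle by its cap, with the cap between the fingers at (200,310), so the grasp is sound. I carry it to the mat.

Call:
play_rows:
  increments: "0 0 0 0 -0.5;0 0 -2 0 -0.5;0 0 -2 0 -0.5;-3.0 0.2 0 0 -0.5;-3.0 0.2 0 0 -0.5"
  grip_force: 30

```text
clock: 5.05
position: [0.4826, 0.3446, 0.1406]
ee_rot: [-2.22, -2.223, -0.004]
force: [-0.1, -1.5, -2.1]
width: 0.338
gripper_force: 28.3
```

Call:
play_rows:
  increments: "-3.0 0.2 0 0 -0.5;-3.0 0.2 0 0 -0.5;-2.5 0.2 0 0 -0.5;-1.6 0 0 0 -0.5;0 0 0 0 -0.5"

```text
clock: 5.47
position: [0.4887, 0.2376, 0.1398]
ee_rot: [2.229, 2.213, -0.002]
force: [-0.9, -0.5, -2.2]
width: 0.342
gripper_force: 28.3
```

Run:
```python
from h import *
go(.489,.242,.101)
p=vision.get_image("wrist"); save(p,"wr3.png"); bottle(p,"tall_bottle_mid"); tray(p,"cork_mat"); tray(p,"tray_square");tray(p,"tray_round");print(arm.observe()["gripper_force"])
```

```text
clock 5.47 pos [0.4887 0.2376 0.1398] d(tool,cm) [0.45 0.03 3.88] tilt [-0.    -0.002 -1.   ] w 0.342
tall_bottle_mid 0.76 [241.2, 281.1] ztop 0.1985 cap [488.8 237.6] 15.7 med [0.4888 0.2319] n 1724
tall_bottle_mid 0.71 [30.7, 265.9] ztop 0.009 cap [476.4 388.5] 52.8 med [0.4795 0.3816] n 4498
cork_mat 0.6 circ [489.4 241.8] 61.0 rect [490.1 243.1] [88.4 91.7] ang 77 zmax 0.0045 zmed 0.0031
tray_square 0.94 circ [476.8 388.4] 52.4 rect [475.  388.7] [63.5 88.8] ang 69 zmax 0.0088 zmed 0.0034
tray_round 0.85 circ [505.8  89. ] 27.1 rect [506.5  87. ] [53.6 20.8] ang 27 zmax 0.0085 zmed 0.0024
28.258622947032563
```

View pics/wr3.png

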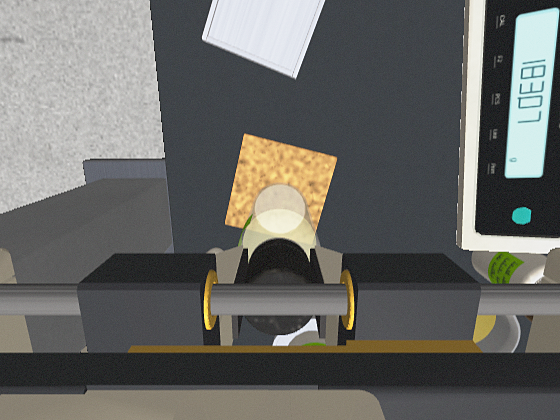

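The mat and the bottle above it at (280,205) are aligned. I set the bottle down and let go.

Call:
play_rows:
  increments: "0.4 0 1.8 0 -0.5;0 0 1.4 0 -0.5;0 0 0.5 0 -0.5;0 0 0.15 0 -0.5;0 0 0 0 -0.5"

```text
clock: 6.13
position: [0.4883, 0.2463, 0.1011]
ee_rot: [-2.223, -2.22, 0.001]
force: [0.5, 0.3, -1.5]
width: 0.339
gripper_force: 28.3
```

Call:
play_rows:
  increments: "0 0 0 0 0;0 0 0 0 0.4;0 0 0 0 0.6;0 0 0 0 0.8;0 0 -1 0 1"

```text
clock: 6.55
position: [0.4875, 0.2455, 0.1105]
ee_rot: [-2.224, -2.218, 0.003]
force: [-1.1, -0.7, 0.6]
width: 0.651
gripper_force: 0.0
```

Call:
play_rows:
  increments: "0 0 -3 0 1;0 0 -3.5 0 1;0 0 -4 0 1;-2 0 -4 0 1;-4 0 -2.5 0 1"

```text
clock: 6.97
position: [0.489, 0.1957, 0.2803]
ee_rot: [2.217, 2.225, 0.009]
force: [1.2, -0.1, 0.9]
width: 0.984
gripper_force: 0.0
```

Call:
play_rows:
  increments: "-3.5 0.7 -2 0 1;-3 0.7 0 0 1;-1 0.7 0 0 1;0 0 0 0 1"

```text
clock: 7.3
position: [0.5104, 0.1128, 0.2974]
ee_rot: [2.23, 2.211, 0.003]
force: [-0.4, 0.3, -0.5]
width: 0.996
gripper_force: 0.0
```

Run:
```python
from h import *
p=vision.get_image("wrist"); save(p,"wr4.png"); bottle(p,"tall_bottle_mid"); bottle(p,"wide_bottle_mid"); tray(p,"tray_round"); tray(p,"cork_mat")
go(.522,.062,.042)
```

```text
tall_bottle_mid 0.8 [57.7, 257.6] ztop 0.1589 cap [487.2 245.8] 15.4 med [0.4875 0.2456] n 1074
wide_bottle_mid 0.6 [213.1, 284.6] ztop 0.0998 cap [524.7  61.5] 23.7 med [0.5247 0.0625] n 1174
tray_round 0.65 circ [520.9  64.2] 42.6 rect [517.3  75.4] [85.1 58.5] ang 18 zmax 0.0088 zmed 0.0027
cork_mat 0.85 circ [488.9 241.4] 61.7 rect [489.9 242.5] [91.2 91.8] ang 75 zmax 0.0049 zmed 0.0032
clock 7.55 pos [0.5086 0.1183 0.2955] d(tool,cm) [-5.63  1.36 25.35] tilt [-0.001  0.    -1.   ] w 1.002
```

View pics/wr4.png

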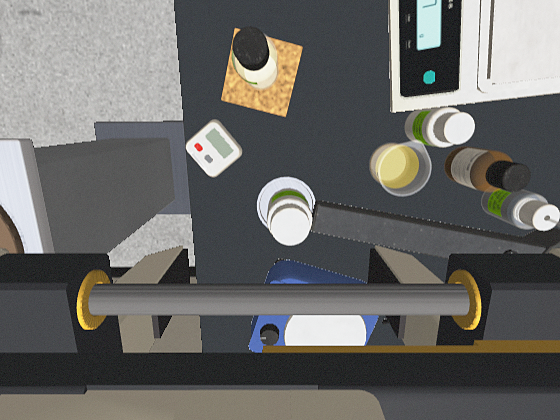

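The tall bottle stands on the mat (250,50). The wide bottle is at (290,215), and the stand's leg begins right beside it at (315,215), so I check the clearance for the fingers.

Run:
```python
from h import *
p=vision.get_image("wrist"); w=world(p); q=vision.get_image("top"); 
cx,cy=.5247,.0615
for nm,w in(("wrist",w),("top",world(q))):
    r=np.hypot(w[:,0]-cx,w[:,1]-cy); a=np.degrees(np.arctan2(w[:,1]-cy,w[:,0]-cx)); 
    for lo,hi in((.036,.07),(.07,.11)):
        s=(r>lo)&(r<hi)&(w[:,2]<.2)
        print(nm,lo,[(t,int(1000*max([0,*w[s&(abs((a-t+180)%360-180)<10)][:,2]]))) for t in range(-180,180,20)])
```

```text
wrist 0.036 [(-180, 9), (-160, 9), (-140, 9), (-120, 0), (-100, 1), (-80, 1), (-60, 0), (-40, 31), (-20, 33), (0, 33), (20, 30), (40, 9), (60, 9), (80, 9), (100, 9), (120, 11), (140, 10), (160, 9)]
wrist 0.07 [(-180, 2), (-160, 1), (-140, 2), (-120, 1), (-100, 55), (-80, 55), (-60, 45), (-40, 1), (-20, 35), (0, 34), (20, 1), (40, 1), (60, 1), (80, 2), (100, 1), (120, 15), (140, 16), (160, 13)]
top 0.036 [(-180, 0), (-160, 0), (-140, 0), (-120, 0), (-100, 0), (-80, 0), (-60, 0), (-40, 0), (-20, 0), (0, 0), (20, 0), (40, 0), (60, 0), (80, 0), (100, 6), (120, 0), (140, 0), (160, 0)]
top 0.07 [(-180, 4), (-160, 0), (-140, 0), (-120, 0), (-100, 0), (-80, 0), (-60, 0), (-40, 0), (-20, 0), (0, 0), (20, 0), (40, 3), (60, 6), (80, 6), (100, 9), (120, 22), (140, 21), (160, 7)]
```

Call:
play_rows:
  increments: "-2.9 0.8 3 0 1;-2.8 0.8 3 0 1;0 0 4 0 1;0 0 4 0 1;0 0 3 0 1"

```text
clock: 8.07
position: [0.5235, 0.0605, 0.1235]
ee_rot: [-2.223, -2.218, 0.003]
force: [0.1, 0.5, -0.5]
width: 1.002
gripper_force: 0.0
```

Call:
play_rows:
  increments: "0 0 3 0 1;0 0 2.5 0 1;0 0 1.7 0 1;0 0 1 0 1;0 0 0 0 1"

```text
clock: 8.48
position: [0.5234, 0.0608, 0.0424]
ee_rot: [-2.222, -2.218, 0.005]
force: [0.8, -0.2, -0.3]
width: 1.0
gripper_force: 0.0
```

```bash
python3 -c "
from h import *
go(.5247,.0615,.040); print(arm.observe()['force'])"
```

```text
clock 8.48 pos [0.5234 0.0608 0.0424] d(tool,cm) [0.07 0.13 0.24] tilt [-0.004 -0.001 -1.   ] w 1.0
[ 0.7527271  -0.23649639 -0.34709011]
```

Call:
play_rows:
  increments: "0.1 0.1 0.2 0 0.6;0 0 0 0 0.4;0 0 0 0 0.2;0 0 0 0 0;0 0 0 0 0"
  grip_force: 20

```text
clock: 8.9
position: [0.5263, 0.0616, 0.043]
ee_rot: [2.224, 2.218, 0.002]
force: [-0.7, -0.2, -0.0]
width: 0.689
gripper_force: 0.0
```

Call:
play_rows:
  increments: "0 0 0 0 -0.2;0 0 0 0 -0.2;0 0 0 0 -0.2;0 0 0 0 -0.2;0 0 0 0 -0.2"

```text
clock: 9.32
position: [0.5261, 0.0616, 0.0427]
ee_rot: [2.224, 2.219, 0.001]
force: [-2.8, 0.7, 6.2]
width: 0.617
gripper_force: 20.0
```

Call:
play_rows:
  increments: "0 0 -0.5 0 -0.4;0 0 -0.5 0 -0.4;0 0 0 0 -0.4"
  grip_force: 30

```text
clock: 9.57
position: [0.5263, 0.0615, 0.0531]
ee_rot: [2.224, 2.218, 0.001]
force: [-0.6, 0.1, -2.0]
width: 0.615
gripper_force: 30.0
```

```bash
python3 -c "
from h import *
go(.5247,.0615,.040); o=arm.observe();print(o['force'],o['width'],o['gripper_force'])
p=vision.get_image('wrist'); save(p,'wr5.png'); bottle(p,'wide_bottle_mid')"
```

```text
clock 9.57 pos [0.5263 0.0615 0.0531] d(tool,cm) [ 0.   -0.16  1.31] tilt [ 0.001  0.    -1.   ] w 0.615
[-0.60463981  0.09821286 -2.01271698] 0.6151070795551351 29.98455576671404
wide_bottle_mid 0.84 [253.2, 280.3] ztop 0.1104 cap [527.1  65.5] 27.3 med [0.5272 0.0711] n 5538
```

View pics/wr5.png

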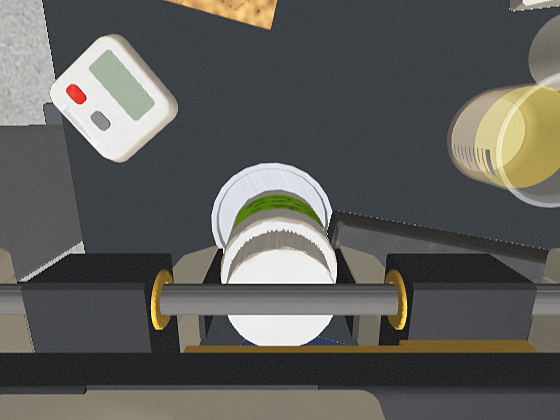

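The bottle is held between the pads (280,300) and its foot is clear of the tray. I lift it over the tall bottle to the square tray.

Call:
play_rows:
  increments: "0 0 -2 0 -0.4;0 0 -3.5 0 -0.4;0 0 -4 0 -0.4;0 0 -4 0 -0.4;0 0 -4 0 -0.4"

```text
clock: 10.08
position: [0.5251, 0.0612, 0.2289]
ee_rot: [-2.224, -2.218, 0.001]
force: [1.4, 1.6, -1.0]
width: 0.612
gripper_force: 30.0
```

Call:
play_rows:
  increments: "2 -0.4 -1.5 0 -0.4;3.5 -0.5 0 0 -0.4;4 -0.5 0 0 -0.4;4 -0.5 0 0 -0.4;4 -0.5 0 0 -0.4"

```text
clock: 10.5
position: [0.5016, 0.2381, 0.2424]
ee_rot: [-2.225, -2.218, -0.001]
force: [1.4, 1.0, -0.9]
width: 0.612
gripper_force: 30.0
```

Call:
play_rows:
  increments: "4 -0.5 0 0 -0.4;4 -0.5 0 0 -0.4;4 -0.5 0 0 -0.4;3 -0.5 0 0 -0.4;1.3 0 0 0 -0.4"

```text
clock: 10.92
position: [0.4794, 0.4054, 0.2412]
ee_rot: [-2.215, -2.224, 0.001]
force: [-1.0, 0.5, -1.3]
width: 0.615
gripper_force: 30.0
```

Call:
play_rows:
  increments: "0 0 2 0 -0.4;0 0 3.5 0 -0.4;0 0 3.5 0 -0.4;0 0 2.5 0 -0.4;0 0 0.5 0 -0.4"

```text
clock: 11.33
position: [0.4802, 0.397, 0.1174]
ee_rot: [2.224, 2.218, -0.013]
force: [-1.4, 0.0, -1.8]
width: 0.617
gripper_force: 30.0
```

```bash
python3 -c "
from h import *
go(.4815,.400,.0427)
p=vision.get_image('wrist'); bottle(p,'wide_bottle_mid'); tray(p,'tray_square')
p=vision.get_image('top');bottle(p,'tall_bottle_mid')"
```

```text
clock 11.33 pos [0.4802 0.397  0.1174] d(tool,cm) [0.34 0.18 7.46] tilt [-0.006 -0.006 -1.   ] w 0.617
wide_bottle_mid 0.8 [255.5, 277.9] ztop 0.1746 cap [481.4 399.6] 25.4 med [0.4814 0.407 ] n 5395
tray_square 0.89 circ [479.7 399.6] 59.8 rect [480.7 397.8] [88.8 88.9] ang 68 zmax 0.0088 zmed 0.0034
tall_bottle_mid 0.81 [242.0, 108.3] ztop 0.1584 cap [451.9 689. ] 16.6 med [0.453  0.6889] n 90
tall_bottle_mid 0.56 [227.3, 261.8] ztop 0.1618 cap [488.1 246.7] 15.2 med [0.4869 0.2462] n 85
```

Call:
play_rows:
  increments: "0 0 2.5 0 -0.4;0 0 2.5 0 -0.4;0 0 1.5 0 -0.4;0 0 0.6 0 -0.4;0 0 0.2 0 -0.4"

```text
clock: 12.0
position: [0.4829, 0.3998, 0.0497]
ee_rot: [-2.224, -2.219, -0.001]
force: [-0.2, -0.5, -0.4]
width: 0.615
gripper_force: 30.0
```

Call:
play_rows:
  increments: "0 0 0.2 0 -0.4;0 0 0 0 -0.4"

```text
clock: 12.17
position: [0.4835, 0.4002, 0.0486]
ee_rot: [2.224, 2.219, 0.003]
force: [-0.5, -0.4, -0.5]
width: 0.613
gripper_force: 30.0
```

```bash
python3 -c "
from h import *
go(.4815,.400,.0427);o=arm.observe();print(o['force'])
p=vision.get_image('wrist'); bottle(p,'wide_bottle_mid'); tray(p,'tray_square')"
```

```text
clock 12.17 pos [0.4835 0.4002 0.0486] d(tool,cm) [-0.02 -0.2   0.59] tilt [ 0.002  0.002 -1.   ] w 0.613
[-0.50423044 -0.42357897 -0.46372058]
wide_bottle_mid 0.61 [255.4, 278.6] ztop 0.1059 cap [484.1 405.5] 28.5 med [0.4844 0.4099] n 5588
tray_square 0.81 circ [481.4 403.3] 57.1 rect [481.9 403.8] [76.3 86.6] ang 69 zmax 0.0089 zmed 0.0036
```

Call:
play_rows:
  increments: "0 -0.2 0.3 0 -0.4;0 0 0.2 0 -0.4;0 0 0.1 0 -0.4;0 0 0 0 -0.4;0 0 0 0 -0.4"

```text
clock: 12.73
position: [0.4808, 0.4004, 0.0436]
ee_rot: [-2.223, -2.218, -0.003]
force: [-6.6, -4.3, 21.5]
width: 0.616
gripper_force: 30.1
```

Call:
play_rows:
  increments: "0 0 -0.1 0 0.3;0 0 0 0 0.5;0 0 0 0 0.8;0 0 0 0 1;0 0 -0.5 0 1"

```text
clock: 13.15
position: [0.48, 0.3991, 0.0463]
ee_rot: [2.224, 2.219, -0.003]
force: [-1.4, 0.1, -0.2]
width: 0.895
gripper_force: 0.0
```

Call:
play_rows:
  increments: "0 0 -3 0 1;0 0 -4 0 1;0 0 -4 0 1;0 0 -4 0 1;0 0 -4 0 1"

```text
clock: 13.57
position: [0.4804, 0.3991, 0.2395]
ee_rot: [2.224, 2.218, -0.0]
force: [-0.2, 1.7, 0.1]
width: 0.997
gripper_force: 0.0
```

```bash
python3 -c "
from h import *
go(.43,-.20,.28)
p=vision.get_image('wrist');save(p,'wr6.png'); bottle(p,'wide_bottle_mid'); tray(p,'tray_square')"
```

```text
clock 13.57 pos [0.4804 0.3991 0.2395] d(tool,cm) [-59.93  -4.87  -4.04] tilt [ 0. -0. -1.] w 0.997
wide_bottle_mid 0.9 [186.2, 274.3] ztop 0.1008 cap [479.1 399.6] 23.6 med [0.4794 0.4006] n 1775
tray_square 0.77 circ [480.2 400.4] 59.0 rect [480.6 398.3] [88.6 88.8] ang 68 zmax 0.0091 zmed 0.0038
```

The wide bottle stands centred. Next is the small bottle.

Call:
play_rows:
  increments: "-3 -0.3 -1 0 1;-4 -0.3 -1 0 1;-4 -0.3 -1 0 1;-4 -0.3 -1 0 1;-4 -0.3 0 0 1"

```text
clock: 14.13
position: [0.4649, 0.2079, 0.2777]
ee_rot: [2.224, 2.219, 0.001]
force: [1.2, 0.4, -0.0]
width: 0.999
gripper_force: 0.0
```

Call:
play_rows:
  increments: "-4 -0.3 0 0 1;-4 -0.3 0 0 1;-4 -0.3 0 0 1;-4 -0.3 0 0 1;-4 -0.3 0 0 1"

```text
clock: 14.55
position: [0.4483, 0.0078, 0.2763]
ee_rot: [-2.223, -2.218, 0.002]
force: [0.4, -0.5, 1.1]
width: 0.998
gripper_force: 0.0
```

Call:
play_rows:
  increments: "-4 -0.3 0 0 1;-4 -0.3 0 0 1;-4 -0.3 0 0 1;-4 -0.3 0 0 1;-4 -0.3 0 0 1"

```text
clock: 14.97
position: [0.4329, -0.1918, 0.2764]
ee_rot: [-2.223, -2.218, 0.001]
force: [1.3, -0.3, -0.1]
width: 1.004
gripper_force: 0.0
```

Call:
play_rows:
  increments: "-1.5 -0.3 0 0 1;0 0 0 0 1"

```text
clock: 15.13
position: [0.429, -0.2096, 0.2765]
ee_rot: [-2.232, -2.211, 0.004]
force: [-0.2, -0.1, -0.2]
width: 1.0
gripper_force: 0.0
```

```bash
python3 -c "
from h import *
p=vision.get_image('wrist');save(p,'wr7.png'); bottle(p,'small_bottle_mid'); tray(p,'tray_hex');tray(p,'tray_round')
go(.427,-.267,.040); print(arm.observe()['joints'].round(2))"
```

```text
small_bottle_mid 0.71 [225.4, 276.8] ztop 0.0928 cap [ 428.4 -267.6] 13.7 med [ 0.4282 -0.2667] n 436
tray_hex 0.81 circ [ 433.3 -270.3] 49.8 rect [ 433.4 -268.8] [85.7 99.3] ang 89 zmax 0.009 zmed 0.0026
clock 15.33 pos [ 0.4312 -0.2037  0.2765] d(tool,cm) [-6.35 -0.38 23.65] tilt [-0.001  0.001 -1.   ] w 1.0
[-0.34  0.14  0.78  1.85 -0.1   1.2   0.47]
```

View pics/wr7.png

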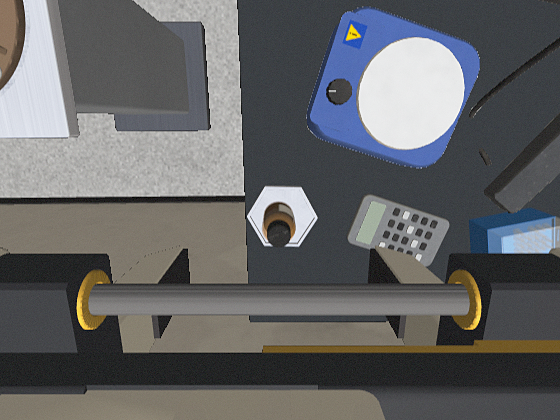

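The brown bottle is at (280,225) on the hex tray, and the calculator at (400,225) is clear of the fingers.

Call:
play_rows:
  increments: "-2.5 -0.2 2 0 1;-2.5 -0.1 3 0 1;-1.4 0 4 0 1;0 0 4 0 1;0 0 3.5 0 1"

```text
clock: 15.75
position: [0.4279, -0.2681, 0.1106]
ee_rot: [-2.223, -2.219, 0.001]
force: [0.5, 0.6, -0.5]
width: 0.996
gripper_force: 0.0
```

Call:
play_rows:
  increments: "0 0 3 0 1;0 0 2.5 0 1;0 0 1.5 0 1;0 0 0.6 0 1;0 0 0 0 1"

```text
clock: 16.17
position: [0.4276, -0.2673, 0.0357]
ee_rot: [-2.22, -2.219, 0.001]
force: [-0.2, 0.6, 0.6]
width: 1.001
gripper_force: 0.0
```

```bash
python3 -c "
from h import *
go(.4284,-.2672,.034)"
```

```text
clock 16.17 pos [ 0.4276 -0.2673  0.0357] d(tool,cm) [0.01 0.08 0.17] tilt [-0.002  0.002 -1.   ] w 1.001
```

Call:
play_rows:
  increments: "0 0.1 0.1 0 0.5;0 0 0 0 0.2;0 0 0 0 0;0 0 0 0 0;0 0 0 0 -0.2"
  grip_force: 20

```text
clock: 16.58
position: [0.4295, -0.2691, 0.0366]
ee_rot: [2.223, 2.218, 0.001]
force: [-0.5, 0.1, 0.4]
width: 0.684
gripper_force: 0.0
```

Call:
play_rows:
  increments: "0 0 0 0 -0.4;0 0 0 0 -0.4;0 0 0 0 -0.4;0 0 0 0 -0.4;0 0 0 0 -0.4"

```text
clock: 17.0
position: [0.429, -0.2691, 0.036]
ee_rot: [-2.224, -2.219, -0.0]
force: [-0.6, 0.2, 0.5]
width: 0.443
gripper_force: 20.0
```

Call:
play_rows:
  increments: "0 0 0 0 -0.4;0 0 -0.5 0 -0.4;0 0 -0.5 0 -0.4;0 0 0 0 -0.4"
  grip_force: 30

```text
clock: 17.33
position: [0.4294, -0.2693, 0.0468]
ee_rot: [2.224, 2.218, 0.001]
force: [0.4, 0.3, -1.8]
width: 0.436
gripper_force: 30.0
```

```bash
python3 -c "
from h import *
p=vision.get_image('wrist');bottle(p,'small_bottle_mid'); tray(p,'tray_hex')
go(.521,.064,.24)"
```

```text
small_bottle_mid 0.74 [249.8, 277.4] ztop 0.1035 cap [ 430.1 -268.4] 14.2 med [ 0.4303 -0.2596] n 1244
tray_hex 0.69 circ [ 432.4 -270.4] 49.5 rect [ 432.9 -256.5] [59.4 98.7] ang 89 zmax 0.0088 zmed 0.0025
clock 17.48 pos [ 0.4291 -0.269   0.046 ] d(tool,cm) [ 33.32   9.12 -19.39] tilt [ 0. -0. -1.] w 0.436
```

Call:
play_rows:
  increments: "0 0 -2.5 0 -0.4;0 0 -3.5 0 -0.4;0 0 -4 0 -0.4;1.5 0.5 -3.5 0 -0.4;3.5 1 0 0 -0.4"

```text
clock: 17.9
position: [0.4458, -0.2253, 0.1872]
ee_rot: [2.226, 2.202, 0.004]
force: [2.7, -0.7, -1.6]
width: 0.434
gripper_force: 30.0
```

Call:
play_rows:
  increments: "4 1 0 0 -0.4;4 1 0 0 -0.4;4 1.1 0 0 -0.4;4 1 0 0 -0.4;4 1 0 0 -0.4"

```text
clock: 18.32
position: [0.4955, -0.017, 0.181]
ee_rot: [-2.224, -2.219, -0.001]
force: [1.5, -0.7, -0.9]
width: 0.438
gripper_force: 30.0
```

Call:
play_rows:
  increments: "4 1 0 0 -0.4;3 1 0 0 -0.4;1.3 0.5 1.5 0 -0.4;0 0 3 0 -0.4;0 0 2.5 0 -0.4"

```text
clock: 18.73
position: [0.5211, 0.0656, 0.1097]
ee_rot: [2.22, 2.222, 0.001]
force: [-0.6, 1.1, -2.7]
width: 0.434
gripper_force: 30.0
```

Call:
play_rows:
  increments: "0 0 2 0 -0.4;0 0 1 0 -0.4;0 0 0 0 -0.4;0 0 0 0 -0.4"

```text
clock: 19.07
position: [0.5208, 0.0634, 0.0811]
ee_rot: [-2.225, -2.218, 0.001]
force: [-0.0, 0.1, -1.1]
width: 0.431
gripper_force: 30.0
```

```bash
python3 -c "
from h import *
p=vision.get_image('wrist');save(p,'wr8.png');bottle(p,'small_bottle_mid'); tray(p,'tray_round')
go(.521,.064,.036)"
```

```text
small_bottle_mid 0.55 [251.4, 277.5] ztop 0.1378 cap [521.7  64.6] 13.9 med [0.5214 0.0733] n 1186
tray_round 0.79 circ [520.8  62.3] 43.9 rect [521.6  70.8] [69.7 84.2] ang 89 zmax 0.0087 zmed 0.0025
clock 19.22 pos [0.5218 0.0637 0.0822] d(tool,cm) [ 0.02 -0.09  4.62] tilt [ 0.002  0.001 -1.   ] w 0.435
```

View pics/wr8.png

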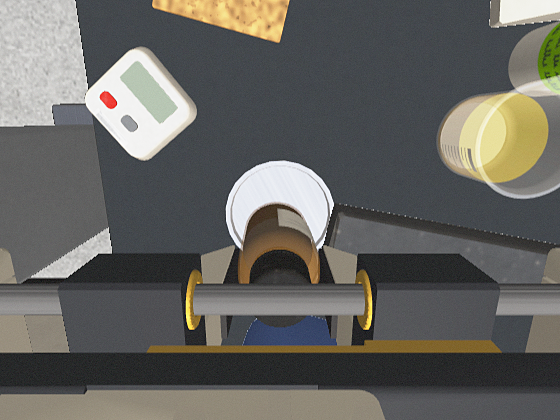

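The brown bottle is over the round tray at (280,205). The stand's leg (340,220) is close below the right finger, so I turn the tool 60° before lowering.

Call:
play_rows:
  increments: "0 0 0 -4 -0.4;0 0 0 -7 -0.4;0 0 0 -7 -0.4;0 0 0 -7 -0.4;0 0 0 -7 -0.4"

```text
clock: 19.63
position: [0.5217, 0.0639, 0.0822]
ee_rot: [1.517, 2.749, 0.003]
force: [0.0, 0.2, -2.4]
width: 0.436
gripper_force: 30.0
```

Call:
play_rows:
  increments: "0 0 0 -7 -0.4;0 0 0 -7 -0.4;0 0 0 -7 -0.4;0 0 0 -7 -0.4;0 0 0 0 -0.4"

```text
clock: 20.05
position: [0.5216, 0.0636, 0.0822]
ee_rot: [0.808, 3.034, 0.002]
force: [-0.4, -0.2, -1.2]
width: 0.433
gripper_force: 30.0
```

```bash
python3 -c "
from h import *
p=vision.get_image('wrist');bottle(p,'small_bottle_mid'); tray(p,'tray_round')
go(.521,.0635,.036)"
```

```text
small_bottle_mid 0.69 [248.3, 276.4] ztop 0.139 cap [521.2  64.7] 13.9 med [0.5149 0.0665] n 1239
tray_round 0.78 circ [523.5  62. ] 44.8 rect [514.8  65.5] [87.1 70.6] ang 65 zmax 0.0088 zmed 0.0025
clock 20.2 pos [0.5212 0.0637 0.0816] d(tool,cm) [ 0.02 -0.03  4.56] tilt [ 0.001  0.    -1.   ] w 0.435
```

Call:
play_rows:
  increments: "0 0 1.8 0 -0.4;0 0 1.5 0 -0.4;0 0 0.7 0 -0.4;0 0 0.3 0 -0.4;0 0 0.1 0 -0.4"

```text
clock: 20.62
position: [0.5206, 0.0637, 0.0367]
ee_rot: [-0.819, -3.032, 0.001]
force: [-0.6, 0.4, -1.5]
width: 0.436
gripper_force: 30.0
```

Call:
play_rows:
  increments: "0 0 0.1 0 -0.4;0 0 0 0 -0.4;0 0 0 0 -0.4"

```text
clock: 20.87
position: [0.5213, 0.0638, 0.0365]
ee_rot: [0.817, 3.033, 0.001]
force: [0.5, -0.0, -1.5]
width: 0.431
gripper_force: 30.0
```

Force is still about −1.5 N, so the bottle is just short of touching; a little lower, then release.

Call:
play_rows:
  increments: "0 0 0.1 0 -0.4;0 0 0.05 0 -0.4;0 0 0 0 -0.4"

```text
clock: 21.12
position: [0.5219, 0.0635, 0.0358]
ee_rot: [0.817, 3.031, 0.002]
force: [-2.7, -1.7, 11.5]
width: 0.436
gripper_force: 30.1
```

Call:
play_rows:
  increments: "0 0 0 0 0;0 0 0 0 0.3;0 0 0 0 0.6;0 0 0 0 0.8;0 0 -0.5 0 0.8"

```text
clock: 21.53
position: [0.5202, 0.0637, 0.0389]
ee_rot: [-0.816, -3.032, 0.001]
force: [-0.2, -0.8, 0.0]
width: 0.743
gripper_force: 0.0
```

Call:
play_rows:
  increments: "0 0 -3 0 1;0 0 -4 0 1;0 0 -4 0 1;0 0 -4 0 1;0 0 -4 0 1"

```text
clock: 21.95
position: [0.5203, 0.0634, 0.2318]
ee_rot: [0.817, 3.033, -0.0]
force: [0.9, 0.6, -0.7]
width: 0.997
gripper_force: 0.0
```

Call:
play_rows:
  increments: "0 0 -2 6 1;0 0 -2 7 1;0 0 0 7 1;0 0 0 7 1;0 0 0 7 1"

```text
clock: 22.37
position: [0.5208, 0.0638, 0.2702]
ee_rot: [1.676, 2.657, 0.001]
force: [-0.7, -0.0, -0.0]
width: 0.999
gripper_force: 0.0
```

Call:
play_rows:
  increments: "0 0 0 7 1;0 0 0 7 1;0 0 0 7 1;0 0 0 5 1;0 0 0 0 1"

```text
clock: 22.78
position: [0.5206, 0.0638, 0.2696]
ee_rot: [-2.229, -2.214, 0.0]
force: [0.0, -0.0, 0.1]
width: 1.0
gripper_force: 0.0
```

```bash
python3 -c "
from h import *
p=vision.get_image('wrist');save(p,'wr9.png');bottle(p,'small_bottle_mid'); tray(p,'tray_round');bottle(p,'tall_bottle_mid')
go(.4872,.2458,.100)"
```

```text
small_bottle_mid 0.97 [178.8, 280.4] ztop 0.0929 cap [521.1  64. ] 13.8 med [0.5215 0.0644] n 498
tall_bottle_mid 0.82 [16.2, 249.8] ztop 0.1282 cap [487.8 233.6] 9.8 med [0.4885 0.2308] n 85
clock 22.98 pos [0.5207 0.0637 0.2696] d(tool,cm) [18.21 -3.35 16.96] tilt [ 0.  0. -1.] w 1.002
```

View pics/wr9.png

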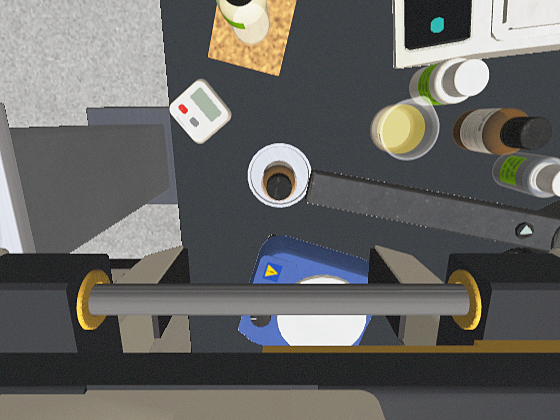

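The small bottle stands in the middle of the round tray (280,175). Now the tall bottle on the mat.

Call:
play_rows:
  increments: "3 -0.6 0 0 1;4 -0.7 0 0 1;4 -0.7 0 0 1;4 -0.7 0 0 1;3.2 -0.6 0 0 1"

```text
clock: 23.4
position: [0.4871, 0.2491, 0.2695]
ee_rot: [-2.219, -2.222, -0.001]
force: [0.4, 0.9, 0.1]
width: 1.001
gripper_force: 0.0
```

Call:
play_rows:
  increments: "0 0 2.5 0 1;0 0 3.5 0 1;0 0 3.5 0 1;0 0 3 0 1;0 0 2.5 0 1"

```text
clock: 23.82
position: [0.4874, 0.2454, 0.1173]
ee_rot: [-2.221, -2.221, 0.002]
force: [0.0, 0.7, 0.2]
width: 0.999
gripper_force: 0.0
```

Call:
play_rows:
  increments: "0 0 1.4 0 1;0 0 0.5 0 1;0 0 0 0 1"

```text
clock: 24.07
position: [0.4877, 0.2453, 0.0995]
ee_rot: [-2.223, -2.22, 0.003]
force: [0.5, 0.4, 0.9]
width: 1.008
gripper_force: 0.0
```

```bash
python3 -c "
from h import *
go(.4872,.2458,.1005)"
```

```text
clock 24.07 pos [0.4877 0.2453 0.0995] d(tool,cm) [ 0.05 -0.05 -0.1 ] tilt [-0.002 -0.001 -1.   ] w 1.008
```

Call:
play_rows:
  increments: "0 0 -0.15 0 0;0 0 0 0 0;0 0 0 0 -0.2;0 0 0 0 -0.4;0 0 0 0 -0.5"
  grip_force: 25

```text
clock: 24.48
position: [0.4886, 0.2461, 0.1026]
ee_rot: [2.224, 2.219, 0.002]
force: [-0.6, 0.5, 0.4]
width: 0.688
gripper_force: 0.0
```

Call:
play_rows:
  increments: "0 0 0 0 -0.5;0 0 0 0 -0.5;0 0 0 0 -0.5;0 0 0 0 -0.5;0 0 0 0 -0.5"

```text
clock: 24.9
position: [0.4883, 0.2458, 0.1019]
ee_rot: [2.224, 2.219, -0.0]
force: [-0.2, -0.1, 0.7]
width: 0.341
gripper_force: 25.0
```

Call:
play_rows:
  increments: "0 0 0 0 -0.5;0 0 -0.5 0 -0.5;0 0 -0.5 0 -0.5;0 0 0 0 -0.5"
  grip_force: 30

```text
clock: 25.23
position: [0.4887, 0.246, 0.113]
ee_rot: [2.224, 2.218, 0.002]
force: [-0.6, -0.2, -0.9]
width: 0.342
gripper_force: 30.0
```

```bash
python3 -c "
from h import *
p=vision.get_image('wrist');bottle(p,'tall_bottle_mid')
go(.433,-.2695,.25)"
```

```text
tall_bottle_mid 0.8 [237.7, 281.1] ztop 0.1695 cap [488.1 254. ] 23.2 med [0.4889 0.2554] n 1744
clock 25.33 pos [0.4884 0.246  0.1123] d(tool,cm) [-51.55  -5.41 -13.8 ] tilt [ 0.001  0.    -1.   ] w 0.342
```

Call:
play_rows:
  increments: "0 0 -2 0 -0.5;0 0 -3 0 -0.5;0 0 -3 0 -0.5;-1.5 -0.2 -2.5 0 -0.5;-3 -0.4 -1 0 -0.5"

```text
clock: 25.75
position: [0.4835, 0.2046, 0.2301]
ee_rot: [2.218, 2.224, 0.009]
force: [1.7, -0.1, -1.3]
width: 0.336
gripper_force: 30.0
```

Call:
play_rows:
  increments: "-4 -0.4 0 0 -0.5;-4 -0.4 0 0 -0.5;-4 -0.4 0 0 -0.5;-4 -0.4 0 0 -0.5;-4 -0.4 0 0 -0.5"

```text
clock: 26.17
position: [0.4609, -0.0009, 0.227]
ee_rot: [-2.224, -2.219, -0.001]
force: [1.3, -0.5, -1.4]
width: 0.338
gripper_force: 30.0
```

Call:
play_rows:
  increments: "-4 -0.4 0 0 -0.5;-4 -0.4 0 0 -0.5;-4 -0.4 0 0 -0.5;-4 -0.4 0 0 -0.5;-4 -0.4 0 0 -0.5"

```text
clock: 26.58
position: [0.4405, -0.2008, 0.2271]
ee_rot: [2.224, 2.219, 0.001]
force: [0.6, 0.0, -2.1]
width: 0.339
gripper_force: 30.0
```

Call:
play_rows:
  increments: "-3.5 -0.4 0 0 -0.5;-2.5 -0.4 0 0 -0.5;-1.0 0 1 0 -0.5;0 0 2 0 -0.5;0 0 2 0 -0.5"

```text
clock: 27.0
position: [0.433, -0.2705, 0.1767]
ee_rot: [2.226, 2.215, 0.001]
force: [0.4, 1.2, -1.6]
width: 0.337
gripper_force: 30.0
```

Call:
play_rows:
  increments: "0 0 1.5 0 -0.5;0 0 1 0 -0.5;0 0 0 0 -0.5;0 0 0 0 -0.5"

```text
clock: 27.33
position: [0.4328, -0.269, 0.152]
ee_rot: [-2.224, -2.218, 0.001]
force: [-0.5, -0.1, -1.3]
width: 0.34
gripper_force: 30.0
```

```bash
python3 -c "
from h import *
p=vision.get_image('wrist');save(p,'wr10.png');bottle(p,'tall_bottle_mid');tray(p,'tray_hex')
go(.433,-.2695,.1008)"
```

```text
tall_bottle_mid 0.77 [237.9, 280.5] ztop 0.2084 cap [ 433.9 -260.3] 23.6 med [ 0.433  -0.2596] n 1778
tray_hex 0.88 circ [ 432.7 -269.5] 48.3 rect [ 432.5 -259.3] [96.3 66.4] ang 1 zmax 0.0088 zmed 0.0024
clock 27.48 pos [ 0.4336 -0.2694  0.1529] d(tool,cm) [-0.01 -0.07  5.21] tilt [ 0.002 -0.001 -1.   ] w 0.339
```

View pics/wr10.png

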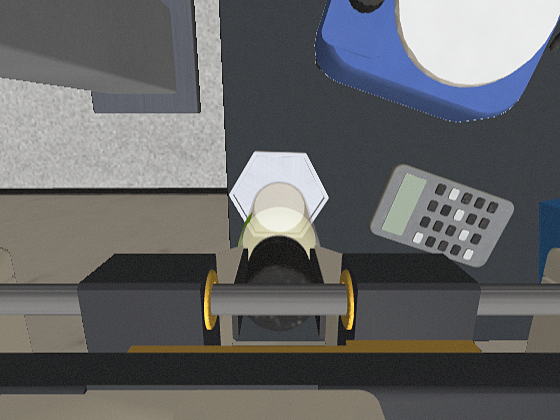

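The tall bottle (280,205) hangs centred over the hex tray (278,195). Lowering.

Call:
play_rows:
  increments: "0 0 2 0 -0.5;0 0 1.6 0 -0.5;0 0 0.9 0 -0.5;0 0 0.3 0 -0.5;0 0 0.1 0 -0.5"

```text
clock: 27.9
position: [0.433, -0.2691, 0.103]
ee_rot: [-2.224, -2.219, 0.0]
force: [0.5, 1.3, -1.1]
width: 0.335
gripper_force: 30.0
```

Call:
play_rows:
  increments: "0 0 0.1 0 -0.5;0 0 0.1 0 -0.5;0 0 0 0 -0.5;0 0 0 0 -0.5"

```text
clock: 28.23
position: [0.4333, -0.2692, 0.1014]
ee_rot: [2.224, 2.218, 0.001]
force: [0.1, -0.8, -1.3]
width: 0.335
gripper_force: 30.0
```

Call:
play_rows:
  increments: "0 0 0.1 0 -0.5;0 0 0 0 -0.5;0 0 0 0 -0.5"

```text
clock: 28.48
position: [0.4334, -0.2696, 0.1009]
ee_rot: [2.224, 2.218, 0.001]
force: [-1.9, 0.3, 8.1]
width: 0.337
gripper_force: 30.0
```

Touchdown. I release, retreat and check everything.

Call:
play_rows:
  increments: "0 0 0 0 -0.1;0 0 0 0 0.2;0 0 0 0 0.5;0 0 0 0 0.8;0 0 -0.5 0 1"

```text
clock: 28.9
position: [0.4325, -0.2687, 0.1044]
ee_rot: [-2.223, -2.218, 0.001]
force: [-0.1, -0.0, -0.1]
width: 0.653
gripper_force: 0.0
```

Call:
play_rows:
  increments: "0 0 -2 0 1;0 0 -4 0 1;0 0 -4 0 1;0 0 -4 0 1;0 0 -4 0 1"

```text
clock: 29.32
position: [0.4322, -0.2692, 0.2872]
ee_rot: [2.225, 2.218, -0.0]
force: [1.4, -0.3, -0.3]
width: 0.984
gripper_force: 0.0
```

Call:
play_rows:
  increments: "3 0 0 0 1;3 0 0 0 1;1 0 0 0 1;0 0 0 0 1"

```text
clock: 29.65
position: [0.4335, -0.1961, 0.2853]
ee_rot: [-2.219, -2.223, -0.002]
force: [-0.0, -0.1, -0.5]
width: 1.004
gripper_force: 0.0
```

```bash
python3 -c "
from h import *
go(0,0,0)
p=vision.get_image('wrist');bottle(p,'tall_bottle_mid');tray(p,'tray_hex')
q=vision.get_image('top');save(q,'top1.png')
for n in ['small_bottle_mid','wide_bottle_mid']: bottle(q,n)
for n in ['tray_round','tray_square','timer','beaker','calculator']: tray(q,n)"
```

```text
clock 29.65 pos [ 0.4335 -0.1961  0.2853] d(tool,cm) [ 19.64 -43.33  28.54] tilt [ 0.001  0.002 -1.   ] w 1.004
tall_bottle_mid 0.62 [244.8, 279.7] ztop 0.1575 cap [ 432.1 -268.3] 15.3 med [ 0.4317 -0.2673] n 703
small_bottle_mid 0.55 [221.2, 319.8] ztop 0.0973 cap [521.6  63.3] 13.2 med [0.5212 0.0637] n 52
small_bottle_mid 0.52 [238.4, 216.8] ztop 0.0159 cap [480.8 400.7] 55.9 med [0.4761 0.4019] n 76
wide_bottle_mid 0.64 [234.4, 209.1] ztop 0.1056 cap [479.  399.5] 23.2 med [0.4798 0.3989] n 125
tray_round 0.73 circ [523.8  64.6] 42.6 rect [522.9  64.7] [81.7 80.2] ang 47 zmax 0.0117 zmed 0.0048
tray_round 0.73 circ [490.1 241. ] 58.8 rect [489.8 242.1] [91.8 90.1] ang 78 zmax 0.0099 zmed 0.0045
tray_square 0.6 circ [479.8 398.8] 57.4 rect [481.  399.4] [87.1 85.5] ang 69 zmax 0.0134 zmed 0.0065
timer 0.55 circ [422.2 145.2] 37.8 rect [422.1 146.3] [62.3 61.4] ang 40 zmax 0.0159 zmed 0.0139
beaker 0.4 circ [490.9 241.5] 61.5 rect [490.3 242.7] [90.2 93.1] ang 75 zmax 0.0098 zmed 0.0044
calculator 0.81 circ [ 597.  -293.7] 72.6 rect [ 597.3 -291.2] [ 76.1 135.8] ang 70 zmax 0.0157 zmed 0.0121
```

View pics/top1.png

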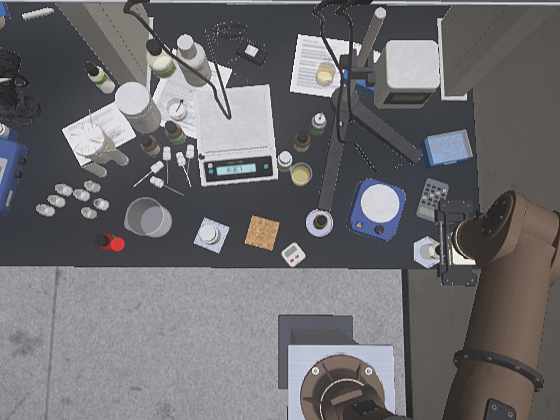

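The wide bottle stands on the square tray (209,234), the small one on the round tray (320,222) and the tall one on the hex tray (432,252). The bystanders have not moved, so I hand in.

```bash
python3 -c "
from cell import job
print(job.sign_off())"
```

```text
the job is handed in; nothing more can be done
None
```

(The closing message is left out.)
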